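# Clamp the power resistor under its strap

## Task

On the black converter board, swing the aluminium hold-down strap by its blue peg clockwise (seen from above) over the gold resistor until it meets its stop. Then run the red wing nut down clockwise, in short arcs between the two tall heat sinks, until you feel the strap's foot land on the resistor, and nip it up snug by about 30 degrees more, never more than 45, or the resistor cracks. Do not bump the heat sinks, leave the loose things around as they are, and finish clear of everything.

Things in the scene. Friction and masses are not known exactly. Their poses are not given: they have to be found in the camera images.
- board: Black converter board, 260 x 230 mm, fixed; top face 12 mm above the table. Origin: on the table under the stud's vertical axis (axis of wing nut and strap); x towards the gold resistor, z up. Gold resistor (50 x 60 mm, fixed) centred 75 mm along x; its top is about 51 mm above the table. A coil 32 mm tall stands 83 mm along -x, low green terminals at x 113, y 92 mm.
- nut_wing (a point): Red wing nut: round hub 26 mm across, 9 mm tall, and on it one upright flat plate through the axis, 8 mm thick, about 60 mm wide (30 mm either side of the axis), 32 mm tall. This point is on the axis, 21 mm above the hub's top and 11 mm below the plate's top; its x axis runs along the plate (either way round is the same), z up. About 99 to 104 mm above the table at the start.
- nut: The same nut, origin mid-underside of its hub. Clockwise (from above) it goes down 2 mm per rad, the strap with it; the foot lands after 1.2 to 3.4 rad in all. Before that it runs with a steady friction of 0.12 N m; past landing the torque rises by 0.5 N m per rad above that (0.25 more = snug). Let go when snug, it springs back some 0.2 rad and stays; it need not be turned again.
- strap_peg (a point): Blue plastic peg on the strap's outer end for moving it: upright, 12 mm diameter, 36 mm tall, 80 mm from the stud's axis, about 92 mm above the table. The point is on its axis, 23 mm above the strap's top face and 13 mm below the peg's top. The strap is a flat aluminium bar 5 mm thick, 28 mm wide, under the nut's hub.
- strap (a joint): swing of the strap about the stud, rad: 0 = against its stop, straight over the gold resistor (along the board's x axis); positive = swung aside counter-clockwise seen from above, at most 1.1. It moves stiffly (about 2 N at the peg) and stays where it is left.
- strap_foot: Rubber foot under the strap, 18 mm across, 8 mm tall, 65 mm from the stud's axis; origin on the strap's underside. A rubber washer on the strap's top under the nut is squeezed once the foot has landed, about 0.95 mm per rad: unsqueezed, the nut_wing point is 38.0 mm above this origin; it must never come under 37.05 mm.
- sink_left: tall finned aluminium heat sink on the board, 80 x 40 mm, 95 mm tall, its top 107 mm above the table; fixed. Origin at the centre of its underside: x -58, y +70 mm in the board's frame, so its inner face is 50 mm from the stud's axis.
- sink_right: the other heat sink, 110 x 40 mm, 95 mm tall, same height; fixed. Origin at x -5, y -70 mm in the board's frame; inner face 50 mm from the stud's axis.
- spacer: loose brass spacer, 16 mm diameter, 38 mm tall, standing on the board near the corner at x 112, y -85 mm; leave alone. Origin under its centre.
- screwdriver: loose screwdriver with orange handle, 190 mm, lying on the table; leave alone.
- spare: loose spare gold resistor, 75 x 48 x 30 mm, on the table; leave alone. Origin under its centre.
- cup: loose blue cup, 70 mm across and 70 mm tall, on the table; leave alone. Origin under its centre.

How it is judged:
By the outcome, as a careful person would: the job done as asked, in the order asked, and still so for the second after the job is handed in, with the robot touching nothing.
It also fails if it takes over 72 s, if anything falls off the work surface, if the arm or the gripper's body presses on something with over 40 N, if the wrist force passes 120 N, or if a joint passes its speed limit or range.

## Robot

A 6-joint arm with a two-finger parallel gripper is mounted at the origin on the work surface. World frame = base frame: x ahead of the robot, y to its left, z up, the work surface at z = 0. Lengths are in m, angles in rad, forces in N, time in s.
With the tool pointing down it reaches from about 0.4 to 0.825 m from the base axis. Payload 7 kg.
Tool frame: the origin (TCP) lies midway between the tips of the shut fingers; the grasp point (between the pads) lies 19 mm behind it; z points along the fingers, x is the direction in which the jaws open and shut, and the axes are right-handed (so a half turn about z gives the same grasp; the last joint's range is limited). The gripper opens to 88 mm and grips with 3 to 60 N. Pads are 19 mm wide; open, the fingers measure 130 mm over their backs; the gripper's body (78 mm by 193 mm) begins 47 mm behind the grasp point.
Start: joints at [1.403, 0.359, 0.012, 0, -1.224, -0.288], TCP at [0.297, 0.606, 0.227] pointing down, gripper open.
Joint ranges: [-3.07, 3.07], [-1.43, 2.12], [-1.02, 1.25], [-3.03, 1.67], [-3.05, -0], [-3.03, 3.03]. Speed limits (rad/s): [2.39, 2.39, 3.01, 3.14, 3.14, 3.14].

## Interface

Orientations are given as [roll, pitch, yaw] about the fixed x, y, z axes, in that order (R = Rz(yaw) Ry(pitch) Rx(roll)).
In Python, from station import status, eyes, workorder gives the robot as it stands.
- The arm moves only by the shell command python3 -m jog 'ROWS' [OPENING] [FORCE]. ROWS is JSON, a list of rows, each a list of 6 numbers: the shift along the world's x, y, z in mm, then the turn, a rotation vector about the world's x, y, z in rad. A call has 1 to 12 rows; each row shifts and turns the pose as measured when the row begins; what a row does not reach is not made up. A row lasts 1/10 s, in which the tool goes at most 50 mm and 8.59 degrees, less where a joint would pass 70% of its speed; a pose out of reach is approached as far as the arm can. A call with a gripper value outside its range is refused whole. OPENING is the opening, from 0 (shut) to 1 (fully open), set as the call begins (- or left out, the last holds). The fingers move at their own pace and stop on an object; FORCE is the grip in N (left out, the last holds). Time passes only in rows, so rows that do not move let the fingers close. It gives the time, the measured TCP pose, the force and the opening at its end, in the units of the state.
- status.get_state(): the state, without advancing time (a new reading comes with each control period).
- eyes.grab_frame(name): name is "side" or "top" or "wrist"; returns the picture (480x640x3 uint8, blue, green, red); there is no depth.
- eyes.calibration(name): a dict with "camera_matrix" (3x3 intrinsics, pixels), "cam_to_world" (4x4, takes a point from camera to world coordinates); the wrist camera has in their place "hand_eye" (4x4, takes a point from camera to tool coordinates, whose origin is the TCP and whose axes are the tool frame's). Camera axes: x right, y up, looking along -z (the intrinsics and any distortion apply to the point x, -y, -z); pixel columns grow to the right and rows downward; lengths in m; the calibration is good to about 2 mm. A picture is of the moment at which its call begins: read the wrist's pose just before it. calibration takes no time and is no camera call.
- workorder.job_done(): hands the job in, once; it reports no verdict.
The state is a dict: "t": time; "q": joint angles; "qd": joint speeds; "joint_efforts": joint torques, N m; "eef_pos": TCP position; "ee_rot": TCP orientation; "force": force on the tool from outside, world axes, zero at the start; "moment": the same for the moment, N m; "width": finger opening in m.
Only numpy, scipy, OpenCV 4.12 (cv2) and the standard library are available. Lean on these libraries where they do the work, as an engineer would, in place of code of your own. Each camera call takes 0.05 s, during which the arm holds its last target. There are 200 camera calls.

## Working session

There is one attempt and no reset: what is moved stays moved. The work goes in short steps, Python scripts to look and compute and a shell command to move; the robot and the scene stay as the last step left them, time stands still between calls to the robot, and variables do not carry over. Pictures are saved under pics/ and viewed, about 8 in all and at most 12, crops included, and the job is handed in when it is done.

```bash
ls; mkdir -p pics; python3 - <<'E'
from station import status, eyes
import cv2, json
print(status.get_state())
for n in("side","top","wrist"):
    c=eyes.calibration(n); print(n,c)
a=eyes.grab_frame("top"); cv2.imwrite("pics/top0.png",a)
b=eyes.grab_frame("side"); cv2.imwrite("pics/side0.png",b)
E
```

```text
pics
{'t': 0.0, 'q': array([ 1.40308890e+00,  3.59380245e-01,  1.10614341e-02, -3.44449364e-04,
       -1.22410898e+00, -2.88105992e-01]), 'qd': array([-8.37567695e-04, -3.45929625e-04, -5.11148351e-05, -1.05549880e-04,
       -4.82509656e-04,  9.87949816e-04]), 'joint_efforts': array([ 1.42080757e-03, -5.82723856e+01,  2.93050396e+01,  6.99701115e+00,
        7.12331981e-03, -1.60876893e-04]), 'eef_pos': array([0.29693695, 0.60563128, 0.22562914]), 'ee_rot': array([-3.14143951e+00, -1.65623684e-03, -2.02672717e+00]), 'force': array([ 0.33909775, -0.86134421, -0.31863313]), 'moment': array([-0.015557  ,  0.06866508,  0.00136751]), 'width': 0.08752065733278624}
side {'camera_matrix': array([[538.03282338,   0.        , 323.60312847],
       [  0.        , 538.03282338, 231.2050327 ],
       [  0.        ,   0.        ,   1.        ]]), 'cam_to_world': array([[ 0.75000399,  0.45731033, -0.47787162, -0.24579194],
       [-0.66127479,  0.53423958, -0.52659636, -0.8093243 ],
       [ 0.01447998,  0.71095382,  0.70308961,  1.19674238],
       [ 0.        ,  0.        ,  0.        ,  1.    
[... 280 characters left out ...]
18,  0.01572706, -0.00403622,  0.00867557],
       [-0.00186795,  0.13551633,  0.99077335,  1.35088661],
       [ 0.        ,  0.        ,  0.        ,  1.        ]])}
wrist {'camera_matrix': array([[346.5336333 ,   0.        , 321.68266997],
       [  0.        , 346.5336333 , 240.21270926],
       [  0.        ,   0.        ,   1.        ]]), 'hand_eye': array([[ 9.99999257e-01, -2.99539720e-04,  1.18192300e-03,
        -1.61928208e-03],
       [ 7.65948433e-05, -9.52006963e-01, -3.06076356e-01,
        -8.34705326e-02],
       [ 1.21688095e-03,  3.06076219e-01, -9.52006233e-01,
        -1.58025700e-01],
       [ 0.00000000e+00,  0.00000000e+00,  0.00000000e+00,
         1.00000000e+00]])}
```

View pics/top0.png

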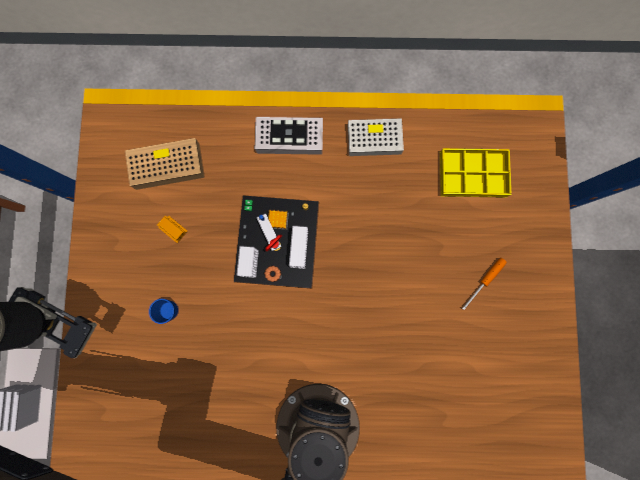

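View pics/side0.png

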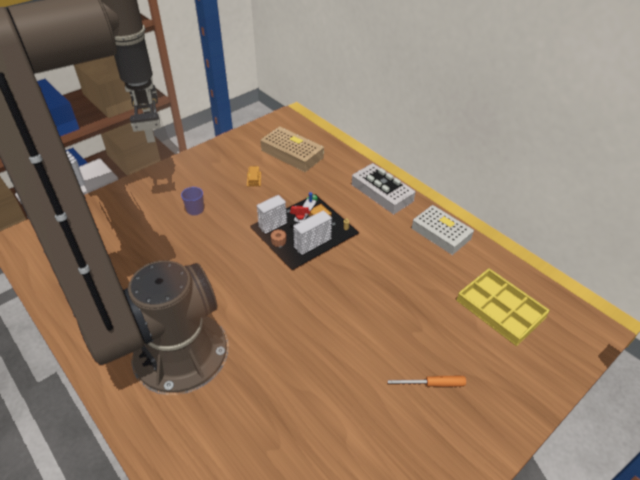

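The top view shows the board at about (277,242), the red nut at (273,243), the blue peg at about (263,217), the resistor at (278,219), and the sinks at (247,262) and (298,247). The side view agrees. Next I'll turn these into rough positions and then look with the wrist camera.

```bash
cat > h.py <<'E'
import numpy as np, cv2
from scipy.spatial.transform import Rotation as R
from station import status, eyes
def cam(name, st=None):
    c=eyes.calibration(name); K=c["camera_matrix"]
    if name=="wrist":
        T=np.eye(4); T[:3,:3]=R.from_euler("xyz",st["ee_rot"]).as_matrix(); T[:3,3]=st["eef_pos"]
        return K,T@c["hand_eye"]
    return K,c["cam_to_world"]
def back(uv,z,K,T):
    uv=np.atleast_2d(uv).astype(float)
    d=np.c_[(uv[:,0]-K[0,2])/K[0,0],-(uv[:,1]-K[1,2])/K[1,1],-np.ones(len(uv))]@T[:3,:3].T
    return T[:3,3]+d*((z-T[2,3])/d[:,2])[:,None]
def proj(P,K,T):
    p=(np.atleast_2d(P)-T[:3,3])@T[:3,:3]
    return np.c_[K[0,2]+K[0,0]*p[:,0]/-p[:,2],K[1,2]+K[1,1]*p[:,1]/p[:,2]]
def mask(im,kind):
    h=cv2.cvtColor(im,cv2.COLOR_BGR2HSV); H,S,V=cv2.split(h)
    if kind=="red": return ((H<5)|(H>174))&(S>150)&(V>80)
    if kind=="blue": return (H>105)&(H<130)&(S>120)&(V>50)
    if kind=="black": return V<60
E
python3 - <<'E'
from h import *
im=cv2.imread("pics/top0.png");K,T=cam("top")
for k,z in(("red",.11),("blue",.1)):
    m=mask(im,k).astype(np.uint8); m[:180]=0;m[300:]=0;m[:,:230]=0;m[:,330:]=0
    ys,xs=np.nonzero(m);print(k,len(xs),xs.mean(),ys.mean(),back([xs.mean(),ys.mean()],z,K,T))
c=[(243,196),(319,201),(311,288),(235,282)]
P=back(c,.012,K,T);print(P,np.linalg.norm(np.diff(P,axis=0),axis=1),P.mean(0))
s=status.get_state();t=R.from_euler("xyz",s["ee_rot"]).as_matrix();print(t)
E
```

```text
red 107 273.5233644859813 242.66355140186917 [[0.50636252 0.12752021 0.11      ]]
blue 18 260.8888888888889 217.0 [[0.57891783 0.16572305 0.1       ]]
[[0.65728694 0.23251627 0.012     ]
 [0.64558044 0.00427736 0.012     ]
 [0.38640053 0.02373975 0.012     ]
 [0.40024986 0.24626171 0.012     ]] [0.22853893 0.25990962 0.22295252] [0.52237944 0.12669877 0.012     ]
[[-4.40276491e-01 -8.97862098e-01 -5.13764683e-04]
 [-8.97861050e-01  4.40276766e-01 -1.37998852e-03]
 [ 1.46523804e-03 -1.46287206e-04 -9.99998916e-01]]
```

```bash
python3 -m jog '[[15,-45,2,0,0,0],[15,-45,2,0,0,0],[15,-45,2,0,0,0],[15,-45,2,0,0,0],[15,-45,2,0,0,0],[15,-45,2,0,0,0],[15,-45,2,0,0,0],[15,-45,2,0,0,0],[15,-45,0,0,0,0],[15,-45,0,0,0,0],[0,0,0,0,0,0],[0,0,0,0,0,0]]' 0.35
python3 - <<'E'
from h import *
s=status.get_state(); im=eyes.grab_frame("wrist"); cv2.imwrite("pics/w1.png",im)
np.save("w1.npy",np.r_[s["eef_pos"],s["ee_rot"]]); print(s["q"],s["force"],s["moment"],s["width"])
E
```

```text
t: 1.3
eef_pos: [0.446, 0.1358, 0.2362]
ee_rot: [-3.141, -0.009, -2.026]
force: [-0.5, 0.4, 0.2]
width: 0.0309
[ 0.72314839  0.00471404 -0.41028314  0.00439531 -1.16408772  0.39087813] [-0.47849598  0.39253256  0.18793371] [0.02894292 0.01179307 0.03111457] 0.030935328095846842
```

View pics/w1.png

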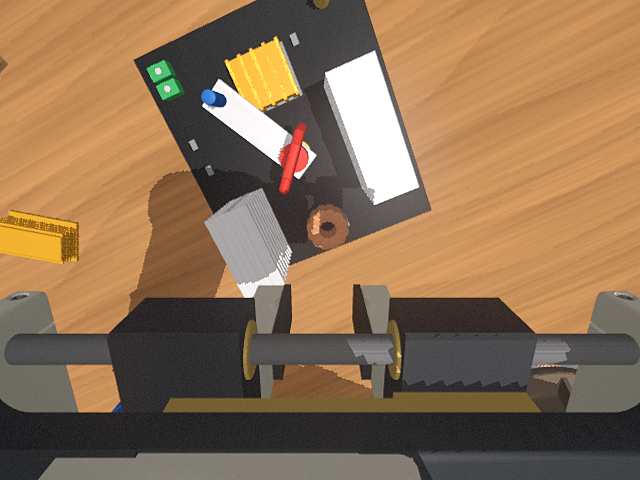

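The wrist view shows the red plate from (301,125) to (286,192), the peg's top near (207,95), and the resistor at (262,72). The right sink is at (370,125), the left sink at (250,235), and the board's left and lower right corners are at (135,60) and (430,209). I'll fit the nut and peg models to the colour masks.

```bash
cat >> h.py <<'E'
from scipy.optimize import minimize
def box(x,y,yaw,z0,z1,l,w):
    c,s=np.cos(yaw),np.sin(yaw)
    return np.array([[x+c*a*l/2-s*b*w/2,y+s*a*l/2+c*b*w/2,z] for a in(-1,1) for b in(-1,1) for z in(z0,z1)])
def cyl(x,y,z0,z1,r):
    t=np.linspace(0,2*np.pi,24,endpoint=False)
    return np.array([[x+r*np.cos(a),y+r*np.sin(a),z] for a in t for z in(z0,z1)])
def paint(hulls,K,T,win,S=8):
    x0,y0,x1,y1=win; m=np.zeros(((y1-y0)*S,(x1-x0)*S),np.uint8)
    for h in hulls:
        p=(proj(h,K,T)-[x0-.5,y0-.5])*S
        cv2.fillConvexPoly(m,cv2.convexHull(np.round(p).astype(np.int32)),1)
    return cv2.resize(m.astype(np.float32),(x1-x0,y1-y0),interpolation=cv2.INTER_AREA)
def nutmodel(p,zw): # x,y,yaw ; zw = wing point height
    return [box(p[0],p[1],p[2],zw-.021,zw+.011,.06,.008),cyl(p[0],p[1],zw-.030,zw-.021,.013)]
def pegmodel(p,zp): return [cyl(p[0],p[1],zp-.023,zp+.013,.006)]
def fit(m,model,p0,z,K,T,win,step):
    x0,y0,x1,y1=win; mm=m[y0:y1,x0:x1].astype(np.float32)
    f=lambda p:np.abs(paint(model(p,z),K,T,win)-mm).sum()
    sim=np.array([p0]+[np.array(p0)+np.eye(len(p0))[i]*step[i] for i in range(len(p0))])
    r=minimize(f,p0,method="Nelder-Mead",options=dict(initial_simplex=sim,maxiter=300))
    return r.x,r.fun,mm.sum()
def world2cam(st): return cam("wrist",st)
E
python3 - <<'E'
from h import *
a=np.load("w1.npy");st=dict(eef_pos=a[:3],ee_rot=a[3:]);K,T=cam("wrist",st)
im=cv2.imread("pics/w1.png")
win=(270,110,330,205)
for z in(.098,.1015,.105): print("nut",z,fit(mask(im,"red"),nutmodel,[.506,.1275,-1.06],z,K,T,win,[.01,.01,.2]))
print("peg",fit(mask(im,"blue"),pegmodel,[.579,.166],.092,K,T,(190,75,235,120),[.008,.008]))
P=back([(135,60),(430,209),(365,0)],.012,K,T);print(P[:2],np.linalg.norm(P[0]-P[1]),np.hypot(.26,.23))
c=P[:2].mean(0);d=P[1]-P[0]  # board corner (-+)->...
print("centre",c,"diag angle",np.arctan2(d[1],d[0]))
# two right-edge points
e=back([(365,0),(430,209)],.012,K,T);print("edge yaw",np.arctan2(*(e[0]-e[1])[[1,0]]))
cr=cv2.resize(im[0:280,120:450],None,fx=2.2,fy=2.1);cv2.imwrite("pics/w1c.png",cr)
E
```

```text
nut 0.098 (array([ 0.5107286 ,  0.13309624, -0.75248791]), np.float64(140.765625), np.float32(1089.0))
nut 0.1015 (array([ 0.51076947,  0.13266524, -0.75414275]), np.float64(164.015625), np.float32(1089.0))
nut 0.105 (array([ 0.5107855 ,  0.13258244, -0.75677185]), np.float64(192.703125), np.float32(1089.0))
peg (array([0.5813576 , 0.16828318]), np.float64(61.265625), np.float32(325.0))
[[0.66049054 0.23649804 0.012     ]
 [0.38996538 0.02715983 0.012     ]] 0.3420619016242307 0.34713109915419565
centre [0.52522796 0.13182893 0.012     ] diag angle -2.4830192195941727
edge yaw -0.07377324239506107
```

```bash
python3 -m jog '[[20,5,-10,0,0,0.14],[20,5,-12,0,0,0.14],[20,5,-12,0,0,0.14],[20,5,-12,0,0,0.14],[20,5,-12,0,0,0.14],[20,5,-12,0,0,0.14],[15,2,-12,0,0,0.1],[0,0,0,0,0,0],[0,0,0,0,0,0]]'
cat > look.py <<'E'
import sys
from h import *
# usage: look.py name nutz pegz nutguess(3) pegguess(2)
def look(name,zn,zp,n0,p0,cam_="wrist"):
    s=status.get_state(); im=eyes.grab_frame(cam_); cv2.imwrite(f"pics/{name}.png",im)
    np.save(f"{name}.npy",np.r_[s["eef_pos"],s["ee_rot"]])
    K,T=cam(cam_,s)
    Rm=R.from_euler("xyz",s["ee_rot"]).as_matrix()
    print("pos",s["eef_pos"].round(4),"yaw",s["ee_rot"][2].round(3),"tiltfix rotvec",np.cross(Rm[:,2],[0,0,-1]).round(4),"q1,q6",s["q"][[0,5]].round(3),"F",s["force"].round(2),"M",s["moment"].round(3))
    for k,col,mod,z,p in(("nut","red",nutmodel,zn,n0),("peg","blue",pegmodel,zp,p0)):
        if p is None: continue
        q=proj(np.vstack(mod(p,z)),K,T);lo=np.maximum(q.min(0)-15,0).astype(int);hi=np.minimum(q.max(0)+15,[640,480]).astype(int)
        if (hi-lo).min()<5: print(k,"out of view",lo,hi);continue
        print(k,fit(mask(im,col),mod,p,z,K,T,(*lo,*hi),[.006]*2+[.15]*(len(p)-2)))
    return im
E
python3 - <<'E'
from look import *
look("w2",.1015,.092,[.511,.133,-.754],[.5814,.1683])
im=cv2.imread("pics/top0.png");K,T=cam("top")
print(fit(mask(im,"red"),nutmodel,[.511,.133,-.754],.1015,K,T,(255,225,295,262),[.006,.006,.2]))
E
```

```text
t: 2.25
eef_pos: [0.5827, 0.1822, 0.1486]
ee_rot: [3.138, -0.006, -1.033]
force: [-0.5, -0.5, 0.5]
width: 0.0306
pos [0.5827 0.1822 0.1486] yaw -1.033 tiltfix rotvec [0.0064 0.0001 0.    ] q1,q6 [0.626 1.48 ] F [-0.52 -0.47  0.51] M [-0.033 -0.067 -0.009]
nut (array([ 0.50645081,  0.13420709, -0.56288842]), np.float64(1648.40625), np.float32(1947.0))
peg (array([0.61665, 0.18405]), np.float64(0.0), np.float32(0.0))
(array([ 0.50860622,  0.13066125, -0.76528794]), np.float64(27.328125), np.float32(107.0))
```

View pics/w2.png

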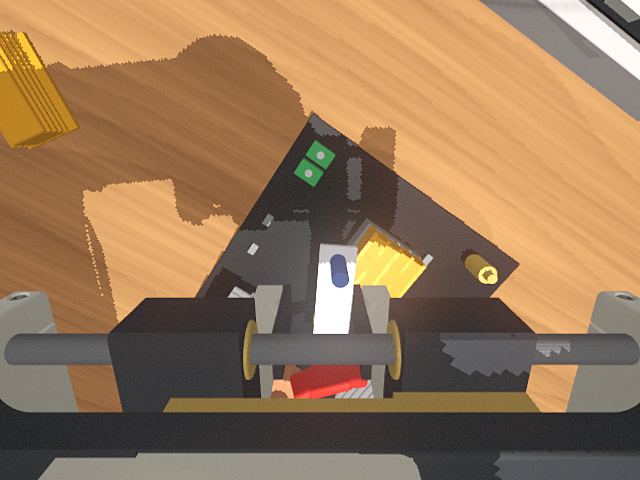

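The peg shows at about (340,270), ahead of the open fingers and in shadow, so the colour mask missed it. I'll check the projection and measure it again.

```bash
python3 - <<'E'
from h import *
a=np.load("w2.npy");st=dict(eef_pos=a[:3],ee_rot=a[3:]);K,T=cam("wrist",st)
im=cv2.imread("pics/w2.png")
print("proj guess peg top/base",proj([[.5814,.1683,.105],[.5814,.1683,.069]],K,T),"tcp",proj(a[None,:3],K,T))
print(cv2.cvtColor(im,cv2.COLOR_BGR2HSV)[255:290:5,335:350:4].tolist())
print("peg top px->", back([(338,258),(342,284)],.105,K,T), back([(342,284)],.069,K,T))
E
```

```text
proj guess peg top/base [[340.47855705 282.48989031]
 [337.7220649  261.71458797]] tcp [[323.4372821  304.11022535]]
[[[115, 97, 126], [117, 90, 128], [171, 9, 190], [8, 10, 199]], [[116, 76, 137], [122, 74, 138], [118, 72, 134], [3, 13, 202]], [[116, 71, 137], [116, 69, 140], [121, 66, 136], [0, 0, 255]], [[120, 68, 139], [118, 66, 142], [118, 65, 141], [112, 23, 208]], [[115, 97, 174], [114, 100, 166], [115, 94, 169], [121, 79, 133]], [[114, 97, 168], [115, 89, 167], [114, 89, 167], [116, 93, 162]], [[115, 90, 161], [116, 89, 166], [116, 90, 164], [0, 0, 255]]]
peg top px-> [[0.59476765 0.17839542 0.105     ]
 [0.58100006 0.16691189 0.105     ]] [[0.56775911 0.15611935 0.069     ]]
```

```bash
sed -i 's/(S>120)&(V>50)/(S>60)\&(V>50)/' h.py; python3 - <<'E'
from h import *
a=np.load("w2.npy");st=dict(eef_pos=a[:3],ee_rot=a[3:]);K,T=cam("wrist",st)
im=cv2.imread("pics/w2.png")
print(fit(mask(im,"blue"),pegmodel,[.5814,.1683],.092,K,T,(322,248,360,296),[.005,.005]))
E
```

```text
(array([0.58286019, 0.1699008 ]), np.float64(125.78125), np.float32(466.0))
```

```bash
python3 -m jog '[[0,-7,-8,0.006,0,-0.07],[0,-7,-8,0,0,0],[0,0,0,0,0,0],[0,0,0,0,0,0]]'
```

```text
t: 2.7
eef_pos: [0.5811, 0.1696, 0.1349]
ee_rot: [-3.138, 0.0, -1.103]
force: [0.8, -0.2, 0.9]
width: 0.0305
```

```bash
python3 -m jog '[[0,0,-20,0,0,0],[0,0,-20,0,0,0],[0,0,-14,0,0,0],[0,0,-5,0,0,0],[0,0,0,0,0,0],[0,0,0,0,0,0]]'
python3 -m jog '[[0,0,0,0,0,0],[0,0,0,0,0,0],[0,0,0,0,0,0],[0,0,0,0,0,0]]' 0 10
```

```text
t: 3.3
eef_pos: [0.5829, 0.1715, 0.0793]
ee_rot: [-3.131, -0.0, -1.099]
force: [-0.1, 0.1, 0.4]
width: 0.0305
t: 3.7
eef_pos: [0.584, 0.1719, 0.0817]
ee_rot: [-3.127, -0.0, -1.098]
force: [0.2, -0.8, -3.3]
width: 0.0114
```

```bash
python3 -m jog '[[2.6,-5.2,-1,-0.006,0.013,-0.07],[2.2,-5.4,-1,0,0,-0.07],[1.8,-5.5,-1,0,0,-0.07],[1.4,-5.6,0,0,0,-0.07],[1,-5.7,0,0,0,-0.07]]'
```

```text
t: 4.2
eef_pos: [0.5932, 0.1453, 0.0811]
ee_rot: [-3.14, 0.001, -1.458]
force: [-2.0, -0.6, 0.7]
width: 0.0117
```

```bash
python3 -m jog '[[0,-5.8,0,0,0,-0.07],[-0.2,-5.8,0,0,0,-0.07],[-0.4,-4,0,0,0,-0.05]]'; python3 -m jog '[[-0.3,-2,0,0,0,-0.02]]'; python3 -m jog '[[-0.2,-1.5,0,0,0,-0.01]]'
```

```text
t: 4.5
eef_pos: [0.5941, 0.1301, 0.0818]
ee_rot: [-3.137, 0.003, -1.657]
force: [1.5, 0.3, -3.1]
width: 0.0118
t: 4.6
eef_pos: [0.594, 0.1281, 0.0818]
ee_rot: [-3.137, 0.004, -1.679]
force: [0.8, 0.9, -2.7]
width: 0.0114
t: 4.7
eef_pos: [0.594, 0.1267, 0.0817]
ee_rot: [-3.136, 0.004, -1.689]
force: [0.9, 0.4, -2.8]
width: 0.0118
```

```bash
for i in 1 2; do python3 -m jog '[[-0.2,-1.5,0,0,0,-0.01]]'|grep -E "pos|force"; done; python3 -m jog '[[0,-2,0,0,0,-0.01],[0,-2,0,0,0,0]]'|grep -E "pos|force"
```

```text
eef_pos: [0.5939, 0.1253, 0.0817]
force: [1.5, 1.7, -2.3]
eef_pos: [0.5939, 0.1244, 0.0817]
force: [0.2, 6.2, -2.6]
eef_pos: [0.5939, 0.1235, 0.0816]
force: [-2.4, 10.8, -2.8]
```

```bash
python3 -m jog '[[0,0,0,0,0,0],[0,0,0,0,0,0],[0,0,0,0,0,0]]' 0.3; python3 -m jog '[[0,0,20,0,0,0],[0,0,30,0,0,-0.05],[-45,0,40,0,0,-0.13],[-45,3,20,0,0,-0.13],[-40,5,0,0,0,-0.13],[-20,6,0,0,0,-0.13],[0,0,0,0,0,-0.08],[0,0,0,0,0,0],[0,0,0,0,0,0]]'
python3 - <<'E'
from look import *
look("w3",.1015,.092,[.511,.133,-.754],[.590,.127])
E
```

```text
t: 5.4
eef_pos: [0.5934, 0.1242, 0.0819]
ee_rot: [-3.136, 0.01, -1.718]
force: [-0.5, 0.7, 0.4]
width: 0.0249
t: 6.3
eef_pos: [0.4456, 0.1339, 0.1887]
ee_rot: [-3.14, 0.009, -2.394]
force: [0.1, 1.1, -0.8]
width: 0.0265
pos [0.4456 0.1339 0.1887] yaw -2.394 tiltfix rotvec [-0.0051  0.0079  0.    ] q1,q6 [0.718 0.029] F [ 0.1   1.07 -0.76] M [-0.043 -0.014 -0.006]
nut (array([ 0.51024082,  0.13238443, -0.79129608]), np.float64(367.9375), np.float32(1709.0))
peg (array([0.58926708, 0.12713315]), np.float64(77.96875), np.float32(554.0))
```

View pics/w3.png

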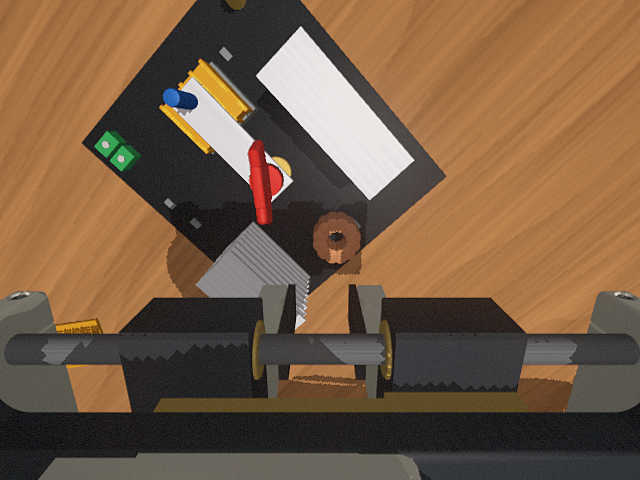

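The strap now lies over the resistor, with the peg at (180,98) and the red plate from (257,145) to (264,222). The peg direction is -0.066 rad and the board yaw is about -0.07, so the strap is at its stop. Next I'll hover over the nut.

```bash
python3 -m jog '[[22,-0.5,-15,-0.005,0.008,0.025],[22,-0.5,-15,0,0,0.025],[19,-0.5,-15,0,0,0],[0,0,-5,0,0,0],[0,0,0,0,0,0],[0,0,0,0,0,0]]'
python3 - <<'E'
from look import *
im=look("w4",.1015,.092,[.5102,.1324,-.78],None)
cv2.imwrite("pics/w4c.png",cv2.resize(im[230:410,200:450],None,fx=3,fy=3))
E
```

```text
t: 6.95
eef_pos: [0.5131, 0.1307, 0.1354]
ee_rot: [3.141, -0.003, -2.335]
force: [0.4, 1.2, 0.2]
width: 0.0266
pos [0.5131 0.1307 0.1354] yaw -2.335 tiltfix rotvec [ 0.002  -0.0023  0.    ] q1,q6 [0.62  0.186] F [0.44 1.18 0.19] M [-0.014 -0.012 -0.014]
nut (array([ 0.51054855,  0.13264348, -0.74882792]), np.float64(313.703125), np.float32(1946.0))
```

View pics/w4c.png

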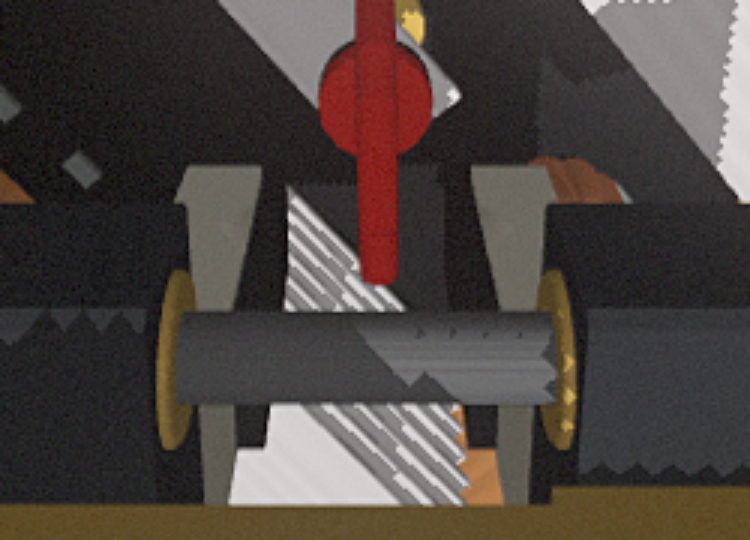

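The plate sits centred between the open fingers and lined up with the pads, in the crop at (375,140) with its hub at (375,95). I'll centre, go down and grip.

```bash
python3 -m jog '[[-2.5,2,-5,0.002,-0.002,0.01],[0,0,-18,0,0,0],[0,0,-18,0,0,0],[0,0,-8,0,0,0],[0,0,0,0,0,0]]'; python3 -c "
from h import *
s=status.get_state();print(s['eef_pos'],s['ee_rot'],s['force'],s['moment'])"
```

```text
t: 7.5
eef_pos: [0.5097, 0.1344, 0.0882]
ee_rot: [-3.14, 0.007, -2.32]
force: [-0.6, 0.6, 1.0]
width: 0.0264
[0.50967887 0.13441079 0.08817862] [-3.14038909  0.00733616 -2.31953701] [-0.56715836  0.61387952  0.95189321] [-0.00095925  0.06027862 -0.01553537]
```

```bash
python3 -m jog '[[1,-1.8,-2,-0.005,0.005,0],[0,0,0,0,0,0],[0,0,0,0,0,0],[0,0,0,0,0,0],[0,0,0,0,0,0]]' 0 60; cat > m.py <<'E'
from h import *
import sys
s=status.get_state();Rm=R.from_euler("xyz",s["ee_rot"]).as_matrix()
print("t",s["t"],"p",(s["eef_pos"]*1e3).round(1),"yaw",s["ee_rot"][2].round(4),"tiltfix",np.cross(Rm[:,2],[0,0,-1]).round(3)[:2],"F",s["force"].round(1),"M",s["moment"].round(3),"q6",s["q"][5].round(3),"w",(s["width"]*1e3).round(1))
E
python3 m.py
```

```text
t: 8.0
eef_pos: [0.5094, 0.1312, 0.0877]
ee_rot: [-3.141, -0.003, -2.319]
force: [1.1, 1.3, -6.1]
width: 0.0076Traceback (most recent call last):
  File "m.py", line 4, in <module>
    print("t",s["t"],"p",(s["eef_pos"]*1e3).round(1),"yaw",s["ee_rot"][2].round(4),"tiltfix",np.cross(Rm[:,2],[0,0,-1]).round(3)[:2],"F",s["force"].round(1),"M",s["moment"].round(3),"q6",s["q"][5].round(3),"w",(s["width"]*1e3).round(1))
                                                                                                                                                                                                                  ^^^^^^^^^^^^^^^^^^^^^^
AttributeError: 'float' object has no attribute 'round'
```

```bash
sed -i 's/(s\["width"\]\*1e3).round(1)/round(s["width"]*1e3,1)/' m.py; python3 -m jog '[[0,0,-0.2,0,0,-0.1],[0,0,-0.2,0,0,-0.1],[0,0,-0.2,0,0,-0.1],[0,0,-0.2,0,0,-0.1],[0,0,-0.2,0,0,-0.1]]' >/dev/null; python3 m.py;python3 -m jog '[[0,0,-0.2,0,0,-0.1],[0,0,-0.2,0,0,-0.1],[0,0,-0.2,0,0,-0.1],[0,0,-0.2,0,0,-0.1],[0,0,-0.2,0,0,-0.1]]' >/dev/null; python3 m.py
```

```text
t 8.5 p [509.3 131.2  86.6] yaw -2.8361 tiltfix [ 0.001 -0.002] F [-0.5 -0.2 -3.1] M [-0.267 -0.148  0.071] q6 -0.319 w 7.7
t 9.0 p [509.2 131.2  85.6] yaw 2.9265 tiltfix [ 0.    -0.003] F [ 0.9 -0.3 -3.5] M [-0.231 -0.178  0.109] q6 -0.838 w 7.4
```

```bash
python3 -m jog '[[0,0,0,0,0,0],[0,0,0,0,0,0],[0,0,0,0,0,0]]' 0.3 >/dev/null; python3 m.py; python3 -m jog '[[0,0,10,0,0,0],[0,0,20,0,0,0],[0,0,20,0,0,0],[0,0,0,0,0,0.14],[0,0,0,0,0,0.14],[0,0,0,0,0,0.14],[0,0,0,0,0,0.14],[0,0,0,0,0,0.14],[0,0,0,0,0,0.14],[0,0,0,0,0,0.14],[0,0,0,0,0,0.14],[0,0,0,0,0,0.14]]' >/dev/null; python3 m.py;  python3 -m jog '[[0,0,0,0,0,0.14],[0,0,0,0,0,0.14],[0,0,0,0,0,0.14],[0,0,0,0,0,0.14],[0,0,0,0,0,0.14],[0,0,0,0,0,0.14],[0,0,0,0,0,0.14],[0,0,0,0,0,0.14],[0,0,0,0,0,0.14],[0,0,0,0,0,0.14],[0,0,0,0,0,0.14]]' >/dev/null; python3 m.py
```

```text
t 9.3 p [510.3 131.9  86.6] yaw 2.9302 tiltfix [-0.001 -0.001] F [ 0.7  0.6 -0.2] M [ 0.064 -0.075  0.036] q6 -0.834 w 24.0
t 10.5 p [513.5 133.6 150.5] yaw -2.0278 tiltfix [-0.01   0.005] F [0.  0.5 0.7] M [-0.091  0.002  0.014] q6 0.497 w 26.4
t 11.6 p [516.3 135.  162.1] yaw -0.4064 tiltfix [-0.015 -0.006] F [ 0.4 -0.3  0.2] M [-0.106 -0.16   0.016] q6 2.133 w 25.9
```

```bash
python3 -m jog '[[-4,-2,-14,-0.015,-0.006,0.12],[-2,-1.3,-14,0,0,0.06],[0,0,0,0,0,0],[0,0,0,0,0,0]]' >/dev/null; python3 m.py
```

```text
t 12.0 p [511.9 132.4 137.9] yaw -0.2119 tiltfix [-0.001  0.004] F [ 0.4 -0.3 -0.6] M [-0.084 -0.117 -0.044] q6 2.303 w 26.2
```

```bash
python3 -m jog '[[-1.5,-0.6,-16,0,0.004,0],[0,0,-18,0,0,0],[0,0,-15,0,0,0],[0,0,-2.5,0,0,0],[0,0,0,0,0,0]]' >/dev/null; python3 m.py
```

```text
t 12.5 p [514.1 133.7  91.1] yaw -0.2178 tiltfix [-0.005  0.007] F [-0.2  0.7 -0.1] M [-0.049 -0.127 -0.025] q6 2.3 w 26.4
```

```bash
python3 -m jog '[[-4.5,-2.3,-6,-0.005,0.007,0],[-0.3,-0.2,-0.5,0,0,0]]' >/dev/null; python3 m.py
```

```text
t 12.7 p [510.  131.6  86. ] yaw -0.2184 tiltfix [-0.001  0.002] F [ 0.4 -0.4 -0.4] M [-0.098 -0.083 -0.026] q6 2.297 w 26.3
```

```bash
python3 -m jog '[[0,0,0,0,0,0],[0,0,0,0,0,0],[0,0,0,0,0,0],[0,0,0,0,0,0]]' 0 60 >/dev/null; python3 m.py; python3 -m jog '[[0,0,-0.2,0,0,-0.08],[0,0,-0.2,0,0,-0.08]]' >/dev/null; for i in 1 2 3; do python3 m.py; python3 -m jog '[[0,0,-0.2,0,0,-0.1]]' >/dev/null; done; python3 m.py
```

```text
t 13.1 p [509.5 132.   87.2] yaw -0.219 tiltfix [-0.002  0.002] F [-0.5  1.4 -0.1] M [0.359 0.274 0.012] q6 2.297 w 7.8
t 13.3 p [509.6 132.   86.8] yaw -0.3821 tiltfix [-0.002  0.003] F [ 0.1  0.2 -0.9] M [-0.208 -0.245  0.15 ] q6 2.133 w 7.7
t 13.4 p [509.7 132.   86.6] yaw -0.4852 tiltfix [-0.001  0.003] F [-0.4 -0.3 -0.6] M [-0.149 -0.143  0.143] q6 2.029 w 7.8
t 13.5 p [509.8 131.9  86.4] yaw -0.5892 tiltfix [-0.001  0.003] F [ 0.4  0.4 -1.5] M [-0.087 -0.08   0.074] q6 1.924 w 7.3
t 13.6 p [509.8 131.9  86.2] yaw -0.6932 tiltfix [-0.     0.003] F [-1.6  0.5 -0.5] M [-0.134  0.017  0.105] q6 1.82 w 7.2
```

```bash
cat > lg.py <<'E'
from h import *
s=status.get_state(); e=s["joint_efforts"]
turn=1.038+(-0.219-s["ee_rot"][2])%(2*np.pi)
open("log.txt","a").write(f"{turn} {s['moment'][2]} {e[5]} {s['q'][5]}\n")
print(f"turn {turn:.3f} Mz {s['moment'][2]:.3f} e6 {e[5]:.3f} Fz {s['force'][2]:.1f} p {(s['eef_pos']*1e3).round(1)} w {s['width']*1e3:.1f}")
E
for i in 1 2 3 4 5 6 7 8; do python3 -m jog '[[0,0,-0.12,0,0,-0.06]]' >/dev/null; python3 lg.py; done
```

```text
turn 1.576 Mz 0.129 e6 0.435 Fz -1.1 p [509.8 131.9  86.1] w 7.5
turn 1.639 Mz 0.115 e6 0.885 Fz -1.2 p [509.9 131.8  85.9] w 7.5
turn 1.701 Mz 0.168 e6 0.862 Fz -0.1 p [509.9 131.8  85.8] w 7.5
turn 1.763 Mz 0.158 e6 0.845 Fz 0.2 p [509.9 131.8  85.7] w 7.4
turn 1.825 Mz 0.197 e6 0.815 Fz -1.0 p [510.  131.7  85.6] w 7.7
turn 1.887 Mz 0.245 e6 0.784 Fz -0.7 p [510.  131.7  85.5] w 7.5
turn 1.949 Mz 0.268 e6 0.752 Fz -0.2 p [510.  131.6  85.4] w 8.1
turn 2.011 Mz 0.331 e6 0.720 Fz -0.8 p [510.1 131.6  85.2] w 7.6
```

The torque plateau was about 0.11 N m, then it rose at about 0.5 N m/rad. My fit puts landing at 1.62 rad, so the nut is now about 0.39 rad past it. Two more small steps should bring it to about 30°.

```bash
for i in 1 2; do python3 -m jog '[[0,0,-0.12,0,0,-0.06]]' >/dev/null; python3 lg.py; done; python3 - <<'E'
import numpy as np
from scipy.optimize import curve_fit
a=np.loadtxt("log.txt");a=np.r_[[[1.201,.15,0,0],[1.304,.143,0,0],[1.408,.074,0,0],[1.512,.105,0,0]],a]
f=lambda x,b,L:b+.5*np.maximum(0,x-L)
p,c=curve_fit(f,a[:,0],a[:,1],[.12,1.62]);print(p,np.sqrt(np.diag(c)),"past",a[-1,0]-p[1])
g=lambda x,L:.12+.5*np.maximum(0,x-L)
p,c=curve_fit(g,a[:,0],a[:,1],[1.62]);print(p,np.sqrt(np.diag(c)))
E
```

```text
turn 2.073 Mz 0.320 e6 0.689 Fz -1.0 p [510.  131.5  85.1] w 7.8
turn 2.135 Mz 0.376 e6 0.657 Fz -0.8 p [510.1 131.5  85. ] w 7.5
[0.11936054 1.64133468] [0.0091014  0.02408005] past 0.4939477785385631
[1.6426136] [0.01514876]
```

```bash
python3 -m jog '[[0,0,-0.06,0,0,-0.03]]' >/dev/null; python3 lg.py; python3 -m jog '[[0,0,0,0,0,0],[0,0,0,0,0,0],[0,0,0,0,0,0]]' 0.3 >/dev/null; python3 m.py
```

```text
turn 2.167 Mz 0.319 e6 -0.241 Fz -0.4 p [510.1 131.5  84.9] w 7.6
t 15.0 p [510.4 131.6  85.2] yaw -1.3465 tiltfix [0.003 0.003] F [ 0.1 -0.2 -0.2] M [-0.079 -0.005  0.015] q6 1.162 w 24.0
```

Released. I'll lift straight up, retreat and check with a last look.

```bash
python3 -m jog '[[0,0,10,0,0,0],[0,0,20,0,0,0],[0,0,30,0,0,0],[0,0,35,0,0,0],[-35,0,15,0,0,-0.14],[-35,0,5,0,0,-0.14],[-10,10,0,0,0,-0.14],[0,10,0,0,0,-0.14],[0,0,0,0,0,-0.14],[0,0,0,0,0,-0.1],[0,0,0,0,0,0],[0,0,0,0,0,0]]'
python3 - <<'E'
from look import *
im=look("w5",.0978,.0888,[.5103,.132,-2.75],[.5893,.1271])
print("nut alt",fit(mask(im,"red"),nutmodel,[.5103,.132,-2.9],.0978,*cam("wrist",status.get_state()),(0,0,640,290),[.005,.005,.2]))
cv2.imwrite("pics/top9.png",eyes.grab_frame("top"))
d=cv2.absdiff(cv2.imread("pics/top0.png"),cv2.imread("pics/top9.png")).max(2)
for n,(x,y,r) in dict(screwdriver=(485,285,30),spare=(172,229,20),cup=(163,310,20),spacer=(305,206,5)).items(): print(n,(d[y-r:y+r,x-r:x+r]>60).sum())
E
```

```text
t: 16.2
eef_pos: [0.4284, 0.1514, 0.2142]
ee_rot: [-3.136, 0.006, -2.17]
force: [-0.2, 0.1, 0.3]
width: 0.0262
pos [0.4284 0.1514 0.2142] yaw -2.17 tiltfix rotvec [-0.0023  0.0078  0.    ] q1,q6 [0.779 0.19 ] F [-0.18  0.07  0.28] M [-0.01   0.04   0.022]
nut (array([ 0.50983638,  0.13286469, -2.60643249]), np.float64(199.109375), np.float32(1326.0))
peg (array([0.58935579, 0.12780086]), np.float64(76.09375), np.float32(457.0))
nut alt (array([ 0.51004763,  0.13314434, -2.62096779]), np.float64(202.015625), np.float32(1326.0))
screwdriver 0
spare 0
cup 1109
spacer 0
```

View pics/w5.png

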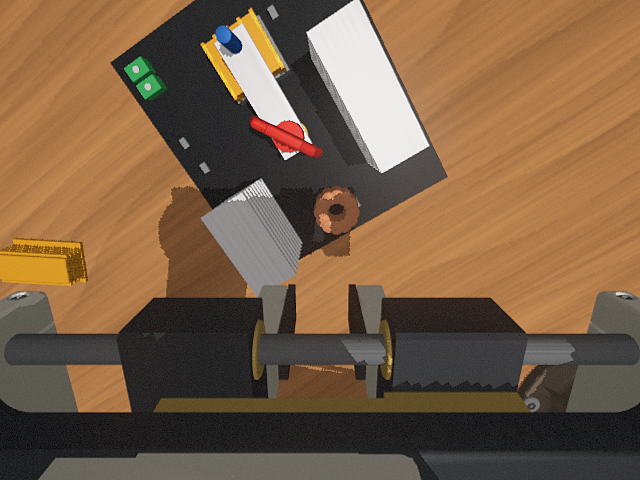

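View pics/top9.png

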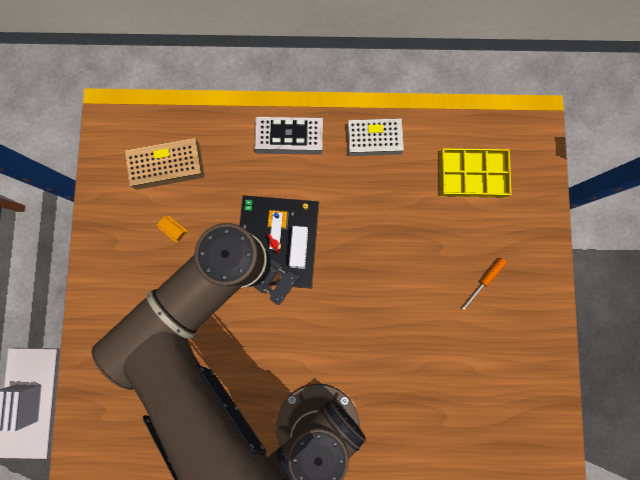

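The strap is over the resistor, with the peg at (228,38) and the plate turned, from (253,122) to (320,153). In the top view the arm hides the cup at (163,310), so I'll check the cup from the side camera.

```bash
python3 - <<'E'
from h import *
b=eyes.grab_frame("side"); cv2.imwrite("pics/side9.png",b)
a=cv2.imread("pics/side0.png"); cv2.imwrite("pics/sidec.png",cv2.resize(np.hstack([a[120:280,150:400],b[120:280,150:400]]),None,fx=1.6,fy=1.6))
E
python3 m.py
```

```text
t 16.35 p [428.3 151.4 213.8] yaw -2.1713 tiltfix [-0.002  0.007] F [ 0.4 -0.1  0.5] M [-0.008  0.029  0.009] q6 0.189 w 26.2
```

View pics/sidec.png

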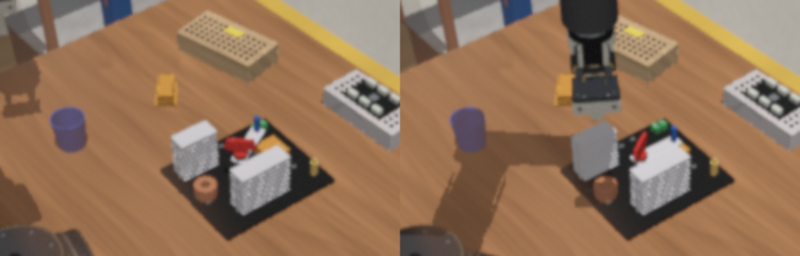

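The side crops match: the cup is at (68,130) before and (468,130) after, which is the same place, and the spacer and spare are unmoved too. The gripper is high and clear of everything, so I'm handing in.

```bash
python3 -c "
from station import workorder
print(workorder.job_done())"
```

```text
the job is handed in; nothing more can be done
None
```

The job is done and handed in at about 16.4 s, with the gripper open and clear of everything; the hand-in gave no verdict.

- **Strap:** I swung it clockwise by its blue peg until the force at the peg rose to about 11 N at the stop. In the last picture it lies at -0.065 rad, against a board yaw of about -0.07 rad, so it is straight over the resistor.
- **Nut:** I turned it clockwise in two arcs, regripping once. The torque ran at about 0.12 N m until the foot landed, which the fit puts at 1.64 ± 0.02 rad. I nipped it up to 2.17 rad, about 0.52 rad (30°) past landing, and let go.
- **Surroundings:** Nothing I saw suggests a bump; wrist forces at my readings stayed around 11 N or less. The screwdriver, spare resistor and spacer are unchanged in the top view. The arm hid the cup there, but the side view shows it in the same place.

Two readings disagreed slightly:
- **Final torque:** the last single torque reading was 0.32 N m, below the 0.376 N m one step before. The readings scatter by about 0.03 N m.
- **Final nut angle:** the last picture puts the nut about 1.86 rad from its start. That means it sprang back about 0.3 rad on release, rather than the 0.2 rad given. This is roughly what a friction of 0.12 N m would allow, plus some camera error.

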